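Set the slope of the inclined plane with a wedge

TASK

Set up the folding inclined plane for the friction experiment: squeeze the two black tabs beside its track together, lift the track's free end off its catches and let go, so that it stands ajar on them. Then slide the wooden wedge, thin end first, under the free end until the index pointer on the track is level with the cursor bar on the height scale. Leave the track resting on the wedge and the wedge flat on the table; do not shift the cursor or disturb the wooden block, the water bottle and the pencil case.

Things in the scene. Friction and masses are not known exactly. Their poses are not given: they have to be found in the camera images.
- plane: Fixed aluminium frame, 420 x 108 mm. Origin: on the table under the tip of the track's free end, on the centre line. +x points out of the open mouth, away from the hinge (at x = -360 mm); z up. Side rails along x, 16 mm high, inner faces 80 mm apart; between them bare table to x = -230 mm: the wedge slides in there, towards -x. White scale plate at x = -42 to 2, y = 47 to 50, up to z = 91 mm.
- track: Hinged aluminium channel, 36 mm wide, 360 mm from hinge to free end, 0.5 kg; turns up about the hinge and falls back by its weight. Origin: on the hinge pin, 16 mm up; x along the track to the free end. A round steel nose bar (8 mm, axis 4 mm back from the tip) crosses under the tip; its underside is 14 mm above the table when clipped down, 25 mm ajar, about 32 to 47 mm at the heights to be set.
- index (a point): Tip of the index pointer, a dark steel finger 10 mm wide and 2 mm thick on the track's +y lip, 20 mm back from the free end, reaching sideways to the scale; the point is at half its thickness. 28.5 mm above the table when the track is clipped down, about 39 mm when ajar; rises 0.94 mm for each mm that the nose bar rises.
- cursor_line (a point): Middle of the front edge of the cursor, a steel bar 50 mm wide and 3 mm thick across the face of the scale plate beside the index pointer, at half its thickness. Set beforehand at 45 to 58 mm above the table and kept there by friction: the height that the index has to reach.
- tab_left (a joint): Travel of the black squeeze tab on the track's +y side: 0 released, 0.0055 m fully squeezed in, towards the track's centre line. Sprung: 2 N to start, 6 N when fully in; it springs back when let go.
- tab_right (a joint): The same for the tab on the -y side.
- tab_left_face (a point): Centre of the outer face of the +y squeeze tab: an upright black plate 26 mm long (along x), 5 mm thick, beside the track 110 mm back from the free end. Its face spans 24 to 62 mm above the table when clipped down, this point at 45 mm; below it is the rail, 16 mm high. The outer faces of the two tabs are 59 mm apart at rest, 48 mm when fully squeezed.
- tab_right_face (a point): The mirror image on the -y side. A hook below each tab grips under a keeper on the rail. With both tabs fully squeezed the hooks are free and the track can be lifted by the tabs; without that it does not lift. Raised 8.5 mm or more at the tabs and let go, the hooks come down on top of the keepers and the track stands ajar.
- wedge: Plain light wooden wedge, 200 mm long, 36 mm wide, flat underside: 8 mm thick at the thin end, 58 mm at the thick end (rises 1 in 4), about 0.17 kg, loose on the table. Origin: centre of its underside. x points from the thin end (x = -100 mm) to the thick end (+100 mm), so when it goes in correctly its x points as the frame's. Under load it does not slip back out.
- wedge_grip (a point): Point in the wedge on its centre line, 25 mm from mid-length towards the thick end and 20 mm above its underside, near its centre of mass; there the wedge is 39 mm high and 36 mm wide.
- wedge_tip (a point): Middle of the wedge's thin end face: 36 mm wide, 8 mm high; the point is 4 mm above the underside.
- friction_block: Bystander: dark wooden block 100 x 60 x 40 mm with a small brass eye. Origin: centre of its underside. To be left alone.
- bottle: Bystander: clear water bottle with black cap, 72 mm across, 200 mm high. Origin: centre of its underside. To be left alone.
- pencil_case: Bystander: grey pencil case 70 x 190 x 26 mm. Origin: centre of its underside. To be left alone.
Mind the look-alikes: they are no part of the job. Several things look just like the wedge: the one meant starts farthest to the robot's left.

How it is judged:
By the outcome, as a careful person would: the job done as asked, in the order asked, and still so for the second after the job is handed in, with the robot touching nothing.
It also fails if it takes over 61 s, if anything falls off the work surface, if the arm or the gripper's body presses on something with over 40 N, if the wrist force passes 120 N, or if a joint passes its speed limit or range.

ROBOT

A 6-joint arm with a two-finger parallel gripper is mounted at the origin on the work surface. World frame = base frame: x ahead of the robot, y to its left, z up, the work surface at z = 0. Lengths are in m, angles in rad, forces in N, time in s.
With the tool pointing down it reaches from about 0.35 to 0.775 m from the base axis. Payload 7.3 kg.
Tool frame: the origin (TCP) lies at the very end of the fingers, on their centre line; the grasp point (between the pads) lies 19 mm behind it; z points along the fingers, y is the direction in which the jaws open and shut (so a half turn about z gives the same grasp; the last joint's range is limited). The gripper opens to 92 mm and grips with 3 to 60 N. Pads are 19 mm wide; open, the fingers measure 130 mm over their backs; the gripper's body (75 mm by 190 mm) begins 47 mm behind the grasp point.
Start: joints at [-1.446, 0.342, 1.524, -0, 1.275, -0.146], TCP at [0.14, -0.506, 0.227] pointing down, gripper open.
Joint ranges: [-2.53, 2.53], [-0.77, 2.02], [0.04, 2.7], [-1, 4.14], [0.28, 2.66], [-3.11, 3.11]. Speed limits (rad/s): [2.57, 2.57, 3.14, 3.14, 3.14, 3.14].

INTERFACE

Orientations are given as [roll, pitch, yaw] about the fixed x, y, z axes, in that order (R = Rz(yaw) Ry(pitch) Rx(roll)).
In Python, from cell import observe, read_camera, camera_info, hand_in gives the robot as it stands.
- The arm moves only by the tool jog_arm, never from a script. Its argument "rows" is one flat list of numbers, 5 for each row, row after row: the finger opening in mm, from 0 to 91.8, then the shift along the tool's x, y, z in mm, then the turn about the tool's z in degrees. In form: [gripper, tx, ty, tz, roll, gripper, tx, ty, tz, roll, ...]. A call has 1 to 20 rows; each row shifts and turns the commanded pose from where the row before left it, along the tool's axes as they then stand; what a row does not reach is not made up. A row lasts 1/10 s, in which the tool goes at most 50 mm and 8.59 degrees, less where a joint would pass 70% of its speed; a pose out of reach is approached as far as the arm can. A call with a gripper value outside its range is refused whole. The fingers move at their own pace and stop on an object; "grip_force" is the grip in N (left out, the last holds). Time passes only in rows, so rows that do not move let the fingers close. It gives the time, the measured TCP pose, the force and the opening at its end, in the units of the state.
- observe(): the state, without advancing time (a new reading comes with each control period).
- read_camera(name): name is "side" or "top"; returns (picture, depth): 480x640x3 uint8, red, green, blue; 480x640 float32, m along the optical axis (not along the pixel's ray), 0 where there is no reading.
- camera_info(name): a dict with "fx", "fy", "cx", "cy" (pixels), "extrinsics" (4x4, takes a point from camera to world coordinates). Camera axes: x right, y up, looking along -z (the intrinsics and any distortion apply to the point x, -y, -z); pixel columns grow to the right and rows downward; lengths in m; the calibration is good to about 2 mm. A picture is of the moment at which its call begins. camera_info takes no time and is no camera call.
- hand_in(): hands the job in, once; it reports no verdict.
The state is a dict: "time": time; "qpos": joint angles; "qvel": joint speeds; "joint_efforts": joint torques, N m; "tool_pos": TCP position; "tool_rot": TCP orientation; "contact_force": force on the tool from outside, world axes, zero at the start; "torque": the same for the moment, N m; "opening": finger opening in m.
Only numpy, scipy, OpenCV 4.12 (cv2) and the standard library are available. Lean on these libraries where they do the work, as an engineer would, in place of code of your own. Each camera call takes 0.05 s, during which the arm holds its last target. There are 200 camera calls.

## Working session

There is one attempt and no reset: what is moved stays moved. The work goes in short steps, Python scripts to look and compute and a tool call to move; the robot and the scene stay as the last step left them, time stands still between calls to the robot, and variables do not carry over. Pictures are saved under pics/ and viewed, about 8 in all and at most 12, crops included, and the job is handed in when it is done.

Besides the shell and the picture viewer there is one more tool, called after "Emit:" as a command line: name --argument value ..., lists and objects as JSON in quotes. jog_arm: Moves the arm, as the interface text tells. Its arguments: {"type":"object","properties":{"rows":{"type":"array","items":{"type":"number"}},"grip_force":{"type":"number"}},"required":["rows"]}

```bash
mkdir -p pics; ls; cat > h.py <<'E'
import numpy as np, cv2
from cell import observe, read_camera, camera_info, hand_in
def snap(n,f=None):
    im,d=read_camera(n); np.savez(f'pics/{n}.npz',im=im,d=d)
    if f: cv2.imwrite(f'pics/{f}.png',im[:,:,::-1])
    return im,d
def load(n):
    z=np.load(f'pics/{n}.npz'); return z['im'],z['d']
def pt(n,u,v,d):
    c=camera_info(n); E=np.array(c['extrinsics'])
    p=np.stack([(u-c['cx'])/c['fx']*d,-(v-c['cy'])/c['fy']*d,-d+0*u],-1)
    return p@E[:3,:3].T+E[:3,3]
def ray(n,u,v,z):
    u=np.asarray(u,float);v=np.asarray(v,float)
    a=pt(n,u,v,np.ones_like(u)); o=np.array(camera_info(n)['extrinsics'])[:3,3]
    return o+(a-o)*((z-o[2])/(a[...,2]-o[2]))[...,None]
def proj(n,P):
    c=camera_info(n); E=np.array(c['extrinsics']); q=(np.asarray(P)-E[:3,3])@E[:3,:3]
    return np.stack([c['cx']+c['fx']*q[...,0]/-q[...,2], c['cy']+c['fy']*q[...,1]/q[...,2]],-1)
E
python3 - <<'E'
from h import *
snap('top','t0'); snap('side','s0')
for n in('top','side'): print(n,camera_info(n))
print(observe())
E
```

```text
pics
top {'fx': 589.1955380514805, 'fy': 589.1955380514805, 'cx': 325.2337073400456, 'cy': 246.3149222679889, 'extrinsics': array([[ 2.81903916e-02,  9.85945675e-01, -1.64670663e-01,
         3.34551550e-01],
       [-9.99602372e-01,  2.79093116e-02, -4.02085712e-03,
        -2.06114791e-02],
       [ 6.31498158e-04,  1.64718535e-01,  9.86340411e-01,
         1.22923826e+00],
       [ 0.00000000e+00,  0.00000000e+00,  0.00000000e+00,
         1.00000000e+00]])}
side {'fx': 603.3425046911125, 'fy': 603.3425046911125, 'cx': 306.9322693768122, 'cy': 250.4404331482815, 'extrinsics': array([[-0.91770713,  0.25450927, -0.30502238,  0.17068813],
       [-0.39681051, -0.62370038,  0.67345323,  0.83825047],
       [-0.01884249,  0.73906892,  0.67336624,  0.88901614],
       [ 0.        ,  0.        ,  0.        ,  1.        ]])}
{'time': 0.1, 'qpos': array([-1.44602321e+00,  3.42642585e-01,  1.52488694e+00,  7.33662112e-06,
        1.27539906e+00, -1.46023534e-01]), 'qvel': array([ 3.81503341e-04, -9.54466006e-04,  6.54745248e-05, -9.58910629e-05,
       -6.22449629e-04, -1.05653688e-03]), 'joint_efforts': array([ 9.41384315e-04, -4.32006526e+01, -2.44694352e+01,  7.19039887e-02,
        5.26313356e-02, -4.78248592e-05]), 'tool_pos': array([ 0.14040516, -0.50551707,  0.22613195]), 'tool_rot': array([-3.14027196e+00, -2.01326124e-04,  2.70794378e-01]), 'contact_force': array([-0.30392943, -0.91610669, -0.26616635]), 'torque': array([ 0.02582068, -0.01403405,  0.05741786]), 'opening': 0.09168390309687004}
```

View pics/t0.png

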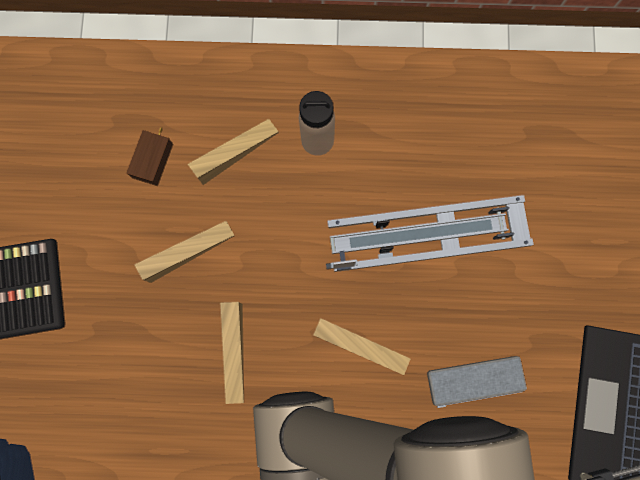

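View pics/s0.png

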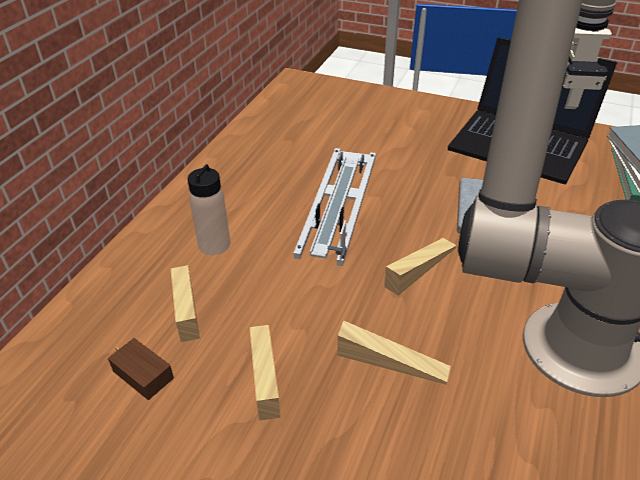

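Candidates for the wedge (top view): A (233,150), B (185,250), C (231,352), D (362,347). Leftmost is +y, so B by its centre; next I measure it and the frame.

```bash
cat > wood.py <<'E'
from h import *
def blobs(n='top'):
    im,d=load(n); h=cv2.cvtColor(im,cv2.COLOR_RGB2HSV)
    v,u=np.mgrid[:480,:640]; P=pt(n,u.astype(float),v.astype(float),d)
    m=((h[...,0]>12)&(h[...,0]<30)&(h[...,2]>110)&(P[...,2]>.005)&(P[...,2]<.08)&(d>0)&(P[...,0]>.15)&(P[...,0]<.9)).astype(np.uint8)
    k,l,s,c=cv2.connectedComponentsWithStats(m)
    out=[]
    for i in range(1,k):
        if s[i,4]<300: continue
        Q=P[l==i]; out.append((Q,c[i]))
    return out
def pose(Q):
    # top face plane fit, robust; gradient gives the rise direction
    for _ in range(4):
        A=np.c_[Q[:,:2],np.ones(len(Q))]; s=np.linalg.lstsq(A,Q[:,2],rcond=None)[0]
        r=abs(A@s-Q[:,2]); Q=Q[r<max(.003,2*np.median(r))]
    b=cv2.minAreaRect((Q[:,:2]*1000).astype(np.float32)); p=cv2.boxPoints(b)
    e=p[1]-p[0] if np.hypot(*(p[1]-p[0]))>np.hypot(*(p[2]-p[1])) else p[2]-p[1]
    if e@s[:2]<0: e=-e
    return np.array(b[0]),b[1],np.degrees(np.arctan2(e[1],e[0])),np.hypot(*s[:2])
if __name__=='__main__':
    for Q,c in blobs(): print(np.round(c),pose(Q))
E
python3 wood.py
python3 - <<'E'
from h import *
im,d=load('top'); h=cv2.cvtColor(im,cv2.COLOR_RGB2HSV)
v,u=np.mgrid[:480,:640]; P=pt('top',u.astype(float),v.astype(float),d)
m=(h[...,1]<60)&(h[...,2]>120)&(P[...,2]>.008)&(P[...,2]<.025)&(u>310)&(u<550)&(v>180)&(v<290)
Q=(P[m][:,:2]*1000).astype(np.float32); print('frame rect',cv2.minAreaRect(Q),cv2.boxPoints(cv2.minAreaRect(Q)),len(Q),np.median(P[m][:,2]))
m=(h[...,2]<70)&(P[...,2]>.02)&(u>310)&(u<550)&(v>180)&(v<290)
k,l,s,c=cv2.connectedComponentsWithStats(m.astype(np.uint8))
for i in range(1,k):
    if s[i,4]>8: print(c[i],s[i,4],P[l==i].mean(0),P[l==i].min(0),P[l==i].max(0))
t,_=load('top'); a=cv2.resize(t[185:285,315:545],None,fx=3.4,fy=3.4,interpolation=cv2.INTER_CUBIC)
sd,_=load('side'); b=cv2.resize(sd[140:270,280:390],None,fx=3,fy=3,interpolation=cv2.INTER_CUBIC)[:, :]
e=cv2.resize(t[205:295,120:250],None,fx=2.5,fy=2.5)
c=np.zeros((600,800,3),np.uint8); c[:340,:782]=a
c[340:565,:325]=e; b=cv2.resize(sd[205:270,285:365],None,fx=4,fy=4,interpolation=cv2.INTER_CUBIC); c[340:600,400:720]=b
cv2.imwrite('pics/c1.png',c[:,:,::-1])
E
```

```text
[233. 148.] (array([741.88848877, 183.78022766]), (38.18033981323242, 199.5513153076172), np.float32(127.789665), np.float64(0.24876471636617187))
[184. 250.] (array([520.37329102, 271.88815308]), (37.60359191894531, 199.86148071289062), np.float32(121.73212), np.float64(0.24955128017792952))
[232. 352.] (array([313.20675659, 165.01548767]), (200.10360717773438, 36.50838851928711), np.float32(3.976053), np.float64(0.2500054887067916))
[361. 346.] (array([332.71835327, -96.23970032]), (199.68734741210938, 35.97385025024414), np.float32(68.14323), np.float64(0.2507310825583002))
[601. 406.] (array([ 230.15306091, -575.8182373 ]), (61.384620666503906, 99.97685241699219), np.float32(-9.188991), np.float64(0.009536946982736978))
frame rect ((573.5691528320312, -234.3948516845703), (108.96239471435547, 420.1745910644531), 9.149073600769043) [[ 486.3764    -35.642998]
 [ 553.1857   -450.47214 ]
 [ 660.7619   -433.1467  ]
 [ 593.9526    -18.317566]] 5492 0.016086480425792526
[498.57692308 210.26923077] 26 [ 0.62109225 -0.37479854  0.03030635] [ 0.61860249 -0.39149562  0.02106642] [ 0.62361379 -0.35961812  0.03989069]
[382.         223.61428571] 70 [ 0.58214486 -0.13057625  0.04766083] [ 0.5781374  -0.14363094  0.02019812] [ 0.58795232 -0.11823058  0.06464589]
[502.76190476 236.19047619] 21 [ 0.56648891 -0.38257109  0.02952712] [ 0.56356261 -0.400521    0.02030562] [ 0.56877344 -0.36875329  0.0352944 ]
[385.68852459 248.96721311] 61 [ 0.5291473  -0.13830886  0.051687  ] [ 0.52592473 -0.15014579  0.02036048] [ 0.54053628 -0.12675757  0.06496656]
```

View pics/c1.png

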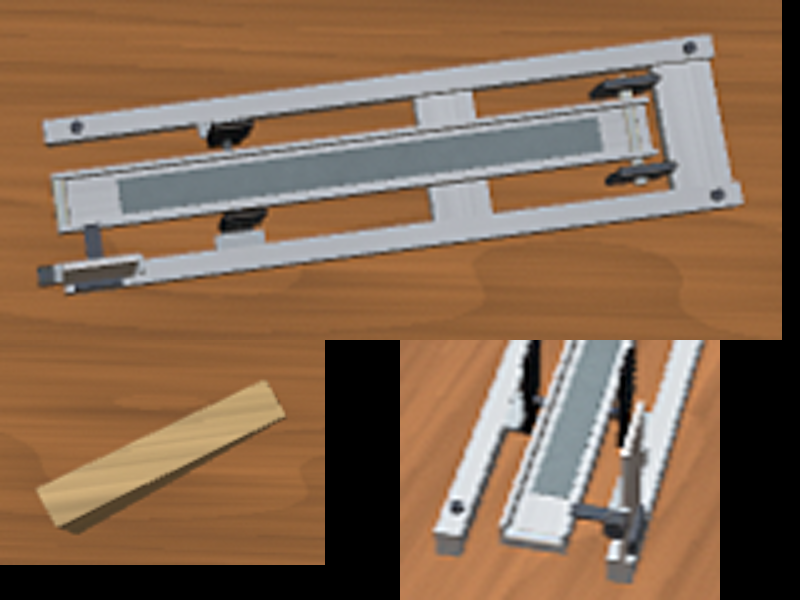

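c1 shows wedge B (crop 160,460; thick end at lower left), the tabs at (230,133) and (243,218), and the scale with its cursor end at (45,275). B has the largest y (0.272 against 0.184, 0.165 and −0.096), so B is the wedge. Moving above the tabs.

Emit:
jog_arm --rows '[91, 31, -17, 0, 0, 91, 31, -17, 0, 0, 91, 31, -17, 0, 0, 91, 31, -17, 0, 0, 91, 0, 0, 0, -8.4, 91, 0, 0, 0, -8.4, 91, 0, 0, 0, -8.4, 91, 0, 0, 0, -8.4, 91, 0, 0, 0, -8.4, 91, 0, 0, 0, -8.4, 91, 0, 0, 0, -8.4, 91, 0, 0, 0, -8.4, 91, 0, 0, 0, -8.4, 91, 0, 0, 0, -8]' --grip_force 30

```text
time: 1.5
tool_pos: [0.2417, -0.4069, 0.2264]
tool_rot: [-3.141, -0.001, 1.736]
contact_force: [0.5, -0.2, 0.6]
opening: 0.0913
```

Emit:
jog_arm --rows '[91, 18, 29.7, 8, 0, 91, 18, 29.7, 8, 0, 91, 18, 29.7, 8, 0, 91, 18, 29.7, 8, 0, 91, 18, 29.7, 8, 0, 91, 18, 29.7, 8, 0, 91, 18, 29.7, 8, 0, 91, 18, 29.7, 8, 0, 91, 18, 29.7, 8, 0, 91, 18, 29.7, 8, 0, 91, 18, 29.7, 8, 0, 91, 18, 29.7, 8, 0, 91, 0, 0, 0, 0]'

```text
time: 2.8
tool_pos: [0.5611, -0.1344, 0.129]
tool_rot: [-3.141, -0.002, 1.733]
contact_force: [-0.6, -0.2, -1.0]
opening: 0.0906
```

```bash
python3 - <<'E'
from h import *
o=observe(); print(o['time'],o['tool_pos'],o['tool_rot'],o['opening'])
a,_=snap('top');b,_=snap('side')
c=np.zeros((600,800,3),np.uint8)
c[:340,:782]=cv2.resize(a[185:285,315:545],None,fx=3.4,fy=3.4,interpolation=cv2.INTER_CUBIC)
c[340:600,:520]=cv2.resize(b[140:270,190:450],None,fx=2,fy=2)
cv2.imwrite('pics/c2.png',c[:,:,::-1])
# aim offsets in tool axes
y=o['tool_rot'][2]; d=np.array([.5577,-.1356])-o['tool_pos'][:2]
print('yaw',np.degrees(y),'tx',1e3*(d@[np.cos(y),np.sin(y)]),'ty',1e3*(d@[np.sin(y),-np.cos(y)]))
E
```

```text
2.8 [ 0.56107721 -0.13444216  0.12900749] [-3.14071079e+00 -1.61259286e-03  1.73346974e+00] 0.09055430062224039
yaw 99.32050023145547 tx -0.5955893895821763 ty -3.5201403509582874
```

View pics/c2.png

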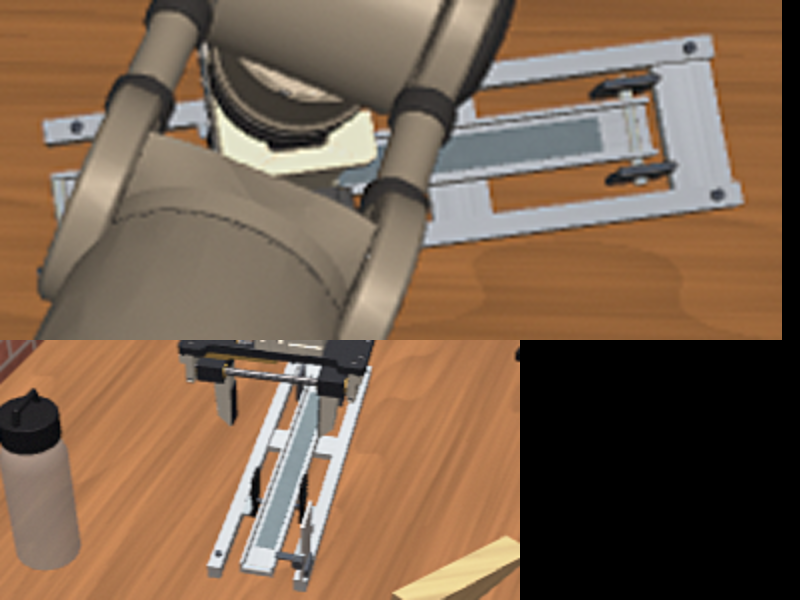

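The gripper is above the tabs, 3.5 mm off sideways, with the bottle well clear. Correcting and going down.

Emit:
jog_arm --rows '[80, -0.5, -3.5, 10, 0, 80, 0, 0, 15, 0, 80, 0, 0, 20, 0, 80, 0, 0, 20, 0, 80, 0, 0, 15, 0, 80, 0, 0, 10, 0, 80, 0, 0, 4, 0, 80, 0, 0, 0, 0]'

```text
time: 3.7
tool_pos: [0.5556, -0.139, 0.0365]
tool_rot: [-3.141, -0.0, 1.729]
contact_force: [-0.7, 0.6, 0.9]
opening: 0.0801
```

Emit:
jog_arm --rows '[62, 0, 0, 0, 0, 60, 0, 0, 0, 0, 59, 0, 0, 0, 0, 57, 0, 0, 0, 0, 56, 0, 0, 0, 0, 56, 0, 0, 0, 0]'

```text
time: 4.3
tool_pos: [0.5566, -0.1386, 0.0373]
tool_rot: [3.14, 0.001, 1.73]
contact_force: [0.6, 0.5, 4.6]
opening: 0.0561
```

Emit:
jog_arm --rows '[50, 0, 0, 0, 0, 46, 0, 0, 0, 0, 42, 0, 0, 0, 0, 42, 0, 0, 0, 0, 42, 0, 0, 0, 0]'

```text
time: 4.8
tool_pos: [0.5571, -0.1386, 0.0377]
tool_rot: [3.139, 0.001, 1.73]
contact_force: [1.4, 1.4, 6.8]
opening: 0.0465
```

Emit:
jog_arm --rows '[42, -0.2, 0, -2, 0, 42, -0.2, 0, -2, 0, 42, -0.2, 0, -2, 0, 42, -0.2, 0, -2, 0, 42, -0.2, 0, -2, 0, 42, -0.2, 0, -2, 0, 42, -0.2, 0, -1.5, 0, 42, 0, 0, 0, 0, 42, 0, 0, 0, 0]'

```text
time: 5.7
tool_pos: [0.5572, -0.14, 0.0496]
tool_rot: [3.14, 0.0, 1.729]
contact_force: [6.9, 0.5, -5.8]
opening: 0.0462
```

```bash
python3 - <<'E'
from h import *
b,d=snap('side'); cv2.imwrite('pics/c3.png',cv2.resize(b[150:270,270:390],None,fx=5,fy=5,interpolation=cv2.INTER_CUBIC)[:,:,::-1])
E
```

```text
(no output)
```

View pics/c3.png

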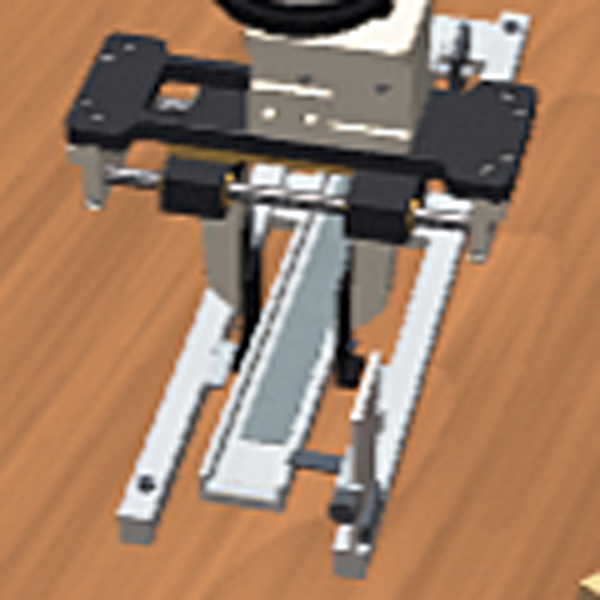

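The track is up: the hooks are clear and the nose is raised. Letting go, then rising.

Emit:
jog_arm --rows '[50, 0, 0, 0, 0, 56, 0, 0, 0, 0, 64, 0, 0, 0, 0, 80, 0, 0, 0, 0, 80, 0, 0, 0, 0, 80, 0, 0, -10, 0, 80, 0, 0, -20, 0, 80, 0, 0, -30, 0, 80, 0, 0, -30, 0, 80, 0, 0, 0, 0]'

```text
time: 6.75
tool_pos: [0.5585, -0.1407, 0.1455]
tool_rot: [3.134, 0.005, 1.73]
contact_force: [0.4, 0.4, -0.1]
opening: 0.0805
```

```bash
python3 - <<'E'
from h import *
o=observe(); y=o['tool_rot'][2]; print(o['tool_pos'],np.degrees(y))
d=np.array([.4757,.3442])-o['tool_pos'][:2]
print('tx',1e3*(d@[np.cos(y),np.sin(y)]),'ty',1e3*(d@[np.sin(y),-np.cos(y)]))
E
```

```text
[ 0.55853498 -0.14070377  0.145481  ] 99.12066149870482
tx 491.90350685133586 ty -4.923570875888941
```

Emit:
jog_arm --rows '[80, 35, 0, 0, 0, 80, 35, 0, 0, 0, 80, 35, 0, 0, 0, 80, 35, 0, 0, 0, 80, 35, 0, 0, 0, 80, 35, 0, 0, 0, 80, 35, 0, 0, 0, 80, 35, 0, 0, 0, 80, 35, 0, 0, 0, 80, 35, 0, 0, 0, 80, 35, 0, 0, 0, 80, 35, 0, 0, 0, 80, 35, 0, 0, 0, 80, 37, -5, 0, 0, 80, 0, 0, 0, -7.5, 80, 0, 0, 0, -7.5, 80, 0, 0, 0, -7.6, 80, 0, 0, 0, 0]'

```text
time: 8.55
tool_pos: [0.473, 0.345, 0.1401]
tool_rot: [-3.141, 0.0, 2.126]
contact_force: [0.0, 0.2, -0.8]
opening: 0.08
```

```bash
python3 - <<'E'
from h import *
o=observe(); y=o['tool_rot'][2]; print(o['tool_pos'],np.degrees(y))
d=np.array([.4757,.3442])-o['tool_pos'][:2]
print('tx',1e3*(d@[np.cos(y),np.sin(y)]),'ty',1e3*(d@[np.sin(y),-np.cos(y)]))
b,_=snap('side'); t,_=snap('top')
c=np.zeros((600,800,3),np.uint8)
c[:,:400]=cv2.resize(b[195:270,290:340],None,fx=8,fy=8,interpolation=cv2.INTER_CUBIC)
c[:,:560]=cv2.resize(b[200:275,285:355],None,fx=8,fy=8,interpolation=cv2.INTER_CUBIC)
c[:240,565:]=cv2.resize(t[235:275,322:361],None,fx=6,fy=6,interpolation=cv2.INTER_CUBIC)[:,:235] if 0 else cv2.resize(t[235:275,322:361],(235,240),interpolation=cv2.INTER_CUBIC)
cv2.imwrite('pics/c4.png',c[:,:,::-1])
E
```

```text
[0.47296157 0.34504741 0.14007703] 121.79907413743045
tx -2.1632109589953394 ty 1.8808629036047622
```

View pics/c4.png

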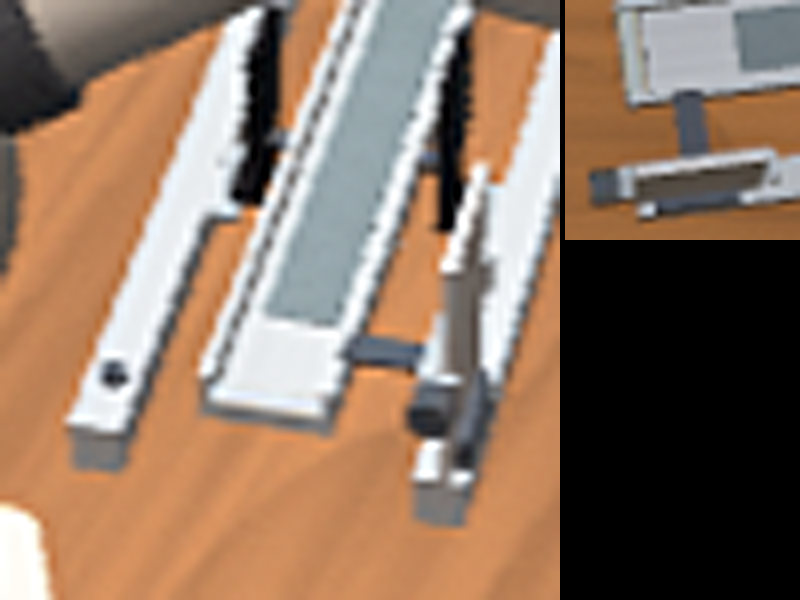

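The track stands ajar. The pointer is at side pixel about (333,244), the cursor's free end at about (339,251). I measure both heights with the depth image, using the known ajar index height as the reference.

```bash
cat > meas.py <<'E'
from h import *
O=np.array([.5402,-.0270]); U=np.array([-.159,.9873]); V=np.array([-.9873,-.159])
def pl(P): q=P[...,:2]-O; return np.stack([q@U,q@V,P[...,2]],-1)*1e3
def plane_px(n,u0,u1,v0,v1):
    im,d=load(n); v,u=np.mgrid[v0:v1,u0:u1]; return u,v,im[v0:v1,u0:u1],pl(pt(n,u.astype(float),v.astype(float),d[v0:v1,u0:u1]))
E
python3 - <<'E'
from meas import *
E=np.array(camera_info('side')['extrinsics'])[:3,3]; print('cam',pl(E))
for n,b in(('side',(326,348,240,262)),('top',(324,352,246,274))):
    u,v,im,p=plane_px(n,*b); g=im.astype(int); m=(g.max(2)<110)&(g.max(2)-g.min(2)<35)&(p[...,2]>18)
    print(n)
    for i,j in np.argwhere(m): print(u[i,j],v[i,j],g[i,j].sum()//3,np.round(p[i,j],1))
E
```

```text
cam [913.01417383 227.24424113 889.01613506]
side
330 240 94 [-42.8  19.4  28.1]
342 240 102 [-11.9  51.6  60.9]
343 240 97 [-23.9  51.4  50.6]
344 240 81 [-32.3  52.   43.5]
330 241 89 [-39.8  20.1  27.9]
342 241 101 [-9.6 52.1 60.2]
343 241 98 [-21.7  51.9  49.8]
344 241 82 [-34.8  51.6  38.5]
329 242 94 [-23.1  21.5  39.7]
342 242 101 [-10.7  51.9  56.5]
343 242 98 [-24.4  51.4  44.6]
344 242 82 [-32.9  52.   37.4]
337 243 91 [-23.4  38.8  40.1]
342 243 98 [-11.7  51.8  52.8]
343 243 96 [-22.7  51.8  43.3]
344 243 82 [-34.4  51.8  33.2]
328 244 76 [-14.1  21.4  41.9]
329 244 97 [-11.2  24.2  45. ]
342 244 97 [-10.9  52.   50.8]
343 244 98 [-24.8  51.5  38.6]
344 244 83 [-35.5  51.7  29.3]
329 245 62 [-13.5  23.7  40. ]
331 245 64 [-10.8  28.6  43.3]
332 245 59 [-16.1  29.6  38.9]
333 245 66 [-11.1  32.8  43.9]
334 245 83 [-16.4  33.9  39.5]
335 245 89 [-12.7  36.8  43.4]
336 245 89 [-14.2  38.6  42.4]
342 245 95 [-12.5  51.7  46.5]
343 245 97 [-22.4  52.   38. ]
344 245 86 [-39.7  51.   22.7]
328 246 101 [-22.1  19.7  28.8]
342 246 96 [-12.   51.9  44.2]
343 246 96 [-27.3  51.1  3
[... 6737 characters left out ...]
 268 88 [-10.3  51.3  24.6]
340 268 87 [-12.3  51.7  25.7]
341 268 85 [-14.4  51.8  24.7]
342 268 84 [-16.4  52.3  26. ]
343 268 84 [-18.4  52.5  25.5]
344 268 84 [-20.6  52.4  22.6]
345 268 84 [-22.6  52.9  24.4]
346 268 83 [-24.6  53.3  25.2]
347 268 78 [-26.9  52.9  20. ]
348 268 67 [-28.7  53.8  25.1]
349 268 64 [-30.7  54.2  25.9]
350 268 73 [-32.9  54.   22.3]
337 269 73 [-5.8 53.3 28.8]
338 269 79 [-8.  53.2 25.3]
339 269 83 [-10.1  53.2  23.6]
340 269 78 [-12.   53.8  26.4]
341 269 63 [-14.1  54.   25.7]
342 269 56 [-16.2  54.1  23.9]
343 269 57 [-18.1  54.6  25.6]
344 269 57 [-20.2  54.8  25.4]
345 269 54 [-22.5  54.3  19.3]
337 270 43 [-5.9 54.2 19. ]
339 270 55 [-10.   54.7  18.5]
```

```bash
cat >> meas.py <<'E'
def avg(n,k=10):
    a=[read_camera(n) for _ in range(k)]
    im=np.mean([x[0] for x in a],0).astype(np.uint8); D=np.array([x[1] for x in a]); D[D==0]=np.nan
    d=np.nan_to_num(np.nanmedian(D,0)); np.savez(f'pics/{n}.npz',im=im,d=d)
E
python3 - <<'E'
from meas import *
avg('side')
u,v,im,p=plane_px('side',335,343,236,256)
for i in range(20): print(v[i,0],' '.join('%3d:%3.0f,%2.0f,%2.0f'%(im[i,j].mean(),*p[i,j]) for j in range(8)))
E
```

```text
236 146:-88,21, 2 150:-90,23, 0 151:-90,25, 0 151:-91,27, 1 148:-91,29, 1 138:  2,50,84 116:  1,52,83 103:-10,52,74
237 150:-87,21,-1 151:-86,24, 1 150:-86,26, 1 150:-89,28,-1 149:-88,30, 0 138:  3,50,82 116:  1,52,80 102: -9,52,72
238 150:-82,22, 1 150:-84,24,-0 150:-84,26,-0 149:-85,28,-1 149:-84,31, 1 138:  2,50,78 114:  1,52,78 101:-11,52,68
239 151:-79,23, 1 150:-80,25, 0 149:-79,27, 1 147:-80,30, 1 184:-22,43,53 163:  4,50,77 112: -0,52,74 101:-11,52,65
240 152:-77,23,-0 150:-76,26, 1 148:-78,28,-1 146:-78,30, 0 200:-18,44,54 176:  3,50,74 111: -0,52,71 101:-12,52,61
241 153:-72,24, 1 152:-74,26, 0 148:-73,29, 1 163:-74,31, 1 205:-15,45,54 172:  4,50,71 110: -1,52,68 101:-11,52,59
242 138:-70,25,-0 142:-69,27, 1 142:-70,29, 1 200:-12,43,54 224:-12,45,54 170:  2,50,67 109: -1,52,65 100:-12,52,56
243 104:-22,35,40  99:-23,37,40  90:-23,39,40 199: -9,44,54 232: -9,46,54 168:  4,51,66 105: -1,52,62  97:-13,52,52
244 109:-19,35,40 103:-19,38,41 120:-19,40,41 208: -6,44,54 230: -7,46,53 168:  4,51,64 105: -0,52,60  96:-12,52,49
245  88:-16,36,40  88:-15,38,42 177: -1,43,54 234: -1,46
[... 519 characters left out ...]
2,34
250 134:-44,31, 0 110: 17,45,58  99: 17,47,57  97: 18,49,59 107: 15,51,56 105: 15,53,57  81: 11,54,54  89:-14,52,31
251 114: 17,43,54  52: 18,45,55  43: 18,47,55  45: 18,50,57  55: 16,51,55  81: 18,54,57  69: 12,55,52  86:-14,52,28
252 112: 18,43,52  54: 19,46,54  47: 17,47,52  51: 18,50,54  48: 18,52,54  58: 18,54,54  74: -5,51,33 102:-13,52,27
253 116:-35,33,-0  70: 17,45,49  44: 18,48,50  44: 18,50,50  43: 18,52,51  44: 18,54,51  85: -4,52,32 114:-11,52,25
254 137:-32,33,-0 115:-32,35, 0  77: 18,48,47  69: 18,50,47  61: 18,52,48  69:  4,51,36  97: -4,52,29 115: -6,53,27
255 135:-28,34, 0 134:-29,36, 0 157:-29,38, 1 250:-13,44,16 251:  3,49,31 168:  3,51,31 107: -4,52,26  85: -3,54,27
```

The averaged depth puts the cursor's top at 53.7 mm and the index's top at 40.2 mm, so the index must reach about 52.0 mm. That needs a nose height of about 39 mm and a wedge origin near plane x = −28. Gripping the wedge near its thick end.

Emit:
jog_arm --rows '[70, -2.2, 1.9, 20, 0, 70, 0, 0, 25, 0, 70, 0, 0, 25, 0, 70, 0, 0, 25, 0, 70, 0, 0, 15, 0, 70, 0, 0, 10, 0, 60, 0, 0, 0, 0, 45, 0, 0, 0, 0, 36, 0, 0, 0, 0, 30, 0, 0, 0, 0, 30, 0, 0, 0, 0]' --grip_force 20

```text
time: 10.25
tool_pos: [0.4763, 0.3443, 0.0209]
tool_rot: [3.141, 0.0, 2.124]
contact_force: [-0.7, -1.3, 2.7]
opening: 0.036
```

```bash
python3 - <<'E'
from meas import *
o=observe(); y=o['tool_rot'][2]; print(o['time'],o['tool_pos'],np.degrees(y),o['opening'],o['contact_force'])
# grip point should be at plane (165,0) first, yaw 99.15
y=np.radians(99.15); t=O+U*.185; d=t-o['tool_pos'][:2]
print('after rotation: tx',1e3*(d@[np.cos(y),np.sin(y)]),'ty',1e3*(d@[np.sin(y),-np.cos(y)]))
E
```

```text
10.25 [0.47632483 0.34434535 0.02088297] 121.70957261018545 0.036017750216427946 [-0.72174506 -1.31379489  2.69016402]
after rotation: tx -191.77362824822134 ty 4.015479458867452
```

Emit:
jog_arm --rows '[30, 0, 0, 0, 4.5, 30, 0, 0, 0, 4.5, 30, 0, 0, 0, 4.5, 30, 0, 0, 0, 4.5, 30, 0, 0, 0, 4.5, 30, -10, 1, 0, 0, 30, -20, 1, 0, 0, 30, -20, 1, 0, 0, 30, -20, 1, 0, 0, 30, -20, 0, 0, 0, 30, -20, 0, 0, 0, 30, -20, 0, 0, 0, 30, -20, 0, 0, 0, 30, -10, 0, 0, 0, 30, 0, 0, 0, 0]'

```text
time: 11.75
tool_pos: [0.5065, 0.185, 0.0209]
tool_rot: [3.141, 0.001, 1.732]
contact_force: [1.1, -3.1, 4.4]
opening: 0.0359
```

```bash
python3 - <<'E'
from meas import *
from wood import blobs,pose
o=observe(); y=o['tool_rot'][2]; print(o['time'],pl(o['tool_pos']),np.degrees(y),o['opening'],o['contact_force'])
snap('top'); b,_=snap('side')
for n in ('top','side'):
    for Q,c in blobs(n):
        p=pl(Q); 
        if abs(np.median(p[:,1]))<60 and 0<np.median(p[:,0])<250: print(n,c,len(Q),pose(Q), 'x',np.percentile(p[:,0],[1,99]),'y tip',np.percentile(p[p[:,0]<70][:,1],[2,98]))
cv2.imwrite('pics/c5.png',cv2.resize(b[200:400,240:440],None,fx=3,fy=3)[:,:,::-1])
E
```

```text
11.75 [214.68993045  -0.40702779  20.87049517] 99.22669377859249 0.035898831703876366 [ 1.11783163 -3.12314365  4.38103072]
top [277.04354354 250.80255255] 1332 (array([523.08428955,  81.71333313]), (36.51710510253906, 159.2723388671875), np.float32(98.79641), np.float64(0.24589627523692315)) x [ 32.33809296 187.59106266] y tip [-17.36533952  17.54665172]Traceback (most recent call last):
  File "<stdin>", line 8, in <module>
    return _quantile_unchecked(
        a, q, axis, out, overwrite_input, method, keepdims, weights)
    return _ureduce(a,
                    func=_quantile_ureduce_func,
    ...<5 lines>...
                    overwrite_input=overwrite_input,
                    method=method)
    r = func(a, **kwargs)
    result = _quantile(arr,
                       quantiles=q,
    ...<2 lines>...
                       out=out,
                       weights=wgt)
    slices_having_nans = np.isnan(arr[-1, ...])
                                  ~~~^^^^^^^^^
IndexError: index -1 is out of bounds for axis 0 with size 0
```

The wedge is aligned with the frame and centred (tip at x about 31, y within 0.2 mm). Inserting.

Emit:
jog_arm --rows '[30, -10, 0, 0, 0, 30, -20, 0, 0, 0, 30, -20, 0, 0, 0, 30, -20, 0, 0, 0, 30, -15, 0, 0, 0, 30, -10, 0, 0, 0, 30, 0, 0, 0, 0]'

```text
time: 12.55
tool_pos: [0.5215, 0.0918, 0.0209]
tool_rot: [3.141, 0.001, 1.732]
contact_force: [-0.4, -4.4, 5.9]
opening: 0.0364
```

Emit:
jog_arm --rows '[30, -5, 0, 0, 0, 30, -5, 0, 0, 0, 30, -5, 0, 0, 0, 30, -5, 0, 0, 0, 30, -5, 0, 0, 0, 30, -5, 0, 0, 0, 30, -5, 0, 0, 0, 30, -5, 0, 0, 0, 30, -5, 0, 0, 0, 30, -4, 0, 0, 0, 30, 0, 0, 0, 0, 30, 0, 0, 0, 0]'

```text
time: 13.75
tool_pos: [0.5287, 0.046, 0.0209]
tool_rot: [3.141, -0.001, 1.733]
contact_force: [-1.8, 7.8, 7.6]
opening: 0.036
```

```bash
cat > lvl.py <<'E'
from meas import *
o=observe(); print(o['time'],pl(o['tool_pos']),np.degrees(o['tool_rot'][2]),o['opening'],o['contact_force'])
avg('side',8); b,_=load('side')
cv2.imwrite('pics/c6.png',cv2.resize(b[200:275,280:380],None,fx=8,fy=8,interpolation=cv2.INTER_CUBIC)[:,:,::-1])
u,v,im,p=plane_px('side',324,340,234,248)
for i in range(14): print(v[i,0],' '.join('%3d:%3.0f,%2.0f,%2.0f'%(im[i,j].mean(),*p[i,j]) for j in range(16)))
E
python3 lvl.py
```

```text
13.75 [73.94380898 -0.23032939 20.87980323] 99.2974621851236 0.036030031347036306 [-1.77513908  7.78900168  7.63817013]
234 127:111,42,178 127:112,44,180 127:111,45,179 126:111,47,179 120:110,49,179 115:108,50,178 126: 97,50,168 114: 92,51,165  98: 82,50,156 100: 74,50,149 101: 65,50,142 101: 56,51,134  84: 49,51,129  89: 49,53,129 118:-97,26, 1 121:-98,28, 0
235 128: 96,38,163 129: 97,40,165 129: 95,42,163 127: 96,44,164 127: 97,46,166 128: 96,48,165 131: 96,50,165 113: 93,51,163  97: 82,50,154 100: 74,50,147 102: 64,50,138  96: 55,50,131  72: 54,52,130  53: 53,54,130  52: 53,56,130  51: 53,58,130
236 116: 99,39,163 117: 97,40,162 121: 96,42,162 129: 96,44,162 128: 97,46,163 128: 96,48,162 130: 96,50,163 112: 92,51,160  98: 83,51,152 100: 74,50,144 103: 64,50,136  85: 57,51,130  62: 57,53,130  59: 56,55,130  60: 55,56,130  60: 56,58,131
237  63: 97,38,159  64: 99,41,161 109: 97,42,160 129: 97,44,160 127: 97,46,160 128: 96,48,160 130: 96,49,160 113: 91,50,157  97: 83,51,150 101: 73,50,141 104: 63,50,133  81: 60,51,130  58: 59,53,130  61: 59,55,130  62: 57,57,129  62: 57,59,129
238  9
[... 1733 characters left out ...]
40 150: 97,42,140 130: 97,44,140 128: 97,46,141 127: 96,48,140 122: 97,50,142 107: 91,50,136  81: 82,50,128  61: 82,52,129  60: 82,54,129  63: 81,56,129  61: 81,58,130  63: 82,60,131  62: 81,62,130  63: 80,64,130
246 244:100,39,139 255: 98,41,138 255: 97,42,138 255: 97,44,138 255: 97,46,138 254: 97,48,139 225: 98,50,140 133: 91,51,134  75: 85,51,129  57: 86,53,130  61: 86,55,130  62: 86,57,131  62: 84,59,129  63: 84,61,130  63: 83,62,130  62: 83,64,130
247 119: 99,39,136 115:101,41,138 129:100,43,138 141: 99,45,138 167: 99,47,138 219: 98,48,137 226:100,51,139 154: 92,51,132  69: 88,52,129  58: 87,54,129  63: 88,56,130  63: 87,57,130  62: 87,59,130  63: 87,61,130  62: 85,63,129  63: 87,65,131
```

View pics/c6.png

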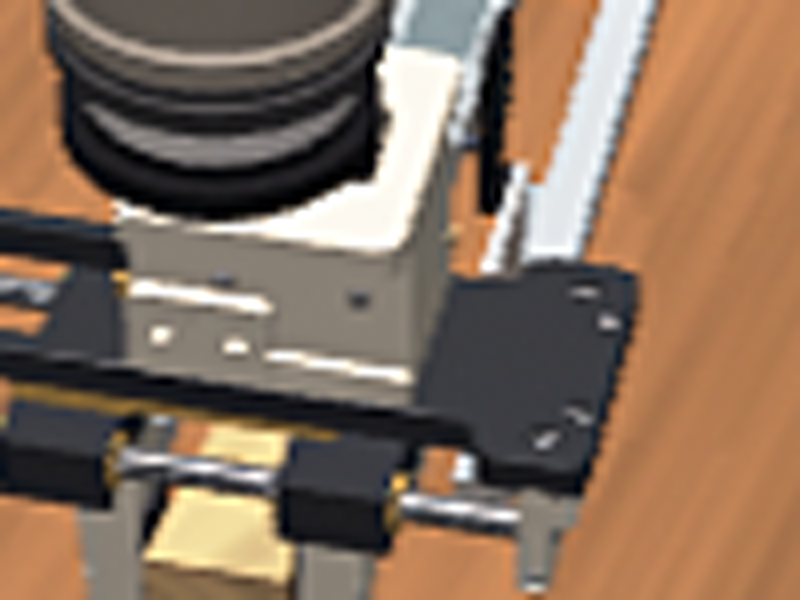

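The gripper hides the scale, so I push on by geometry, then let go and look.

Emit:
jog_arm --rows '[30, -4, 0, 0, 0, 30, -4, 0, 0, 0, 30, -4, 0, 0, 0, 30, -3, 0, 0, 0, 30, 0, 0, 0, 0, 30, 0, 0, 0, 0]'

```text
time: 14.75
tool_pos: [0.531, 0.0314, 0.0209]
tool_rot: [3.141, -0.002, 1.733]
contact_force: [-1.4, 8.8, 8.3]
opening: 0.0354
```

Emit:
jog_arm --rows '[38, 0, 0, 0, 0, 44, 0, 0, 0, 0, 60, 0, 0, 0, 0, 70, 0, 0, 0, 0, 70, 15, 0, 0, 0, 70, 30, 0, 0, 0, 70, 40, 0, 0, 0, 70, 40, 0, -20, 0, 70, 40, 0, -40, 0, 70, 40, 0, -40, 0, 70, 0, 0, 0, 0]'

```text
time: 15.85
tool_pos: [0.5011, 0.2286, 0.1156]
tool_rot: [3.132, -0.002, 1.736]
contact_force: [0.5, -1.1, 0.2]
opening: 0.0698
```

```bash
cat > lvl.py <<'E'
from meas import *
from wood import blobs,pose
o=observe(); print(o['time'],pl(o['tool_pos']),np.degrees(o['tool_rot'][2]))
avg('side',10); avg('top',6); b,_=load('side')
cv2.imwrite('pics/lv%d.png'%(o['time']*10),cv2.resize(b[200:275,280:380],None,fx=8,fy=8,interpolation=cv2.INTER_CUBIC)[:,:,::-1])
u,v,im,p=plane_px('side',322,341,228,252)
def rep(nm,p,m): 
    q=p[m]; print(nm,len(q),np.round(np.median(q,0),1),'mean z %.2f sd %.2f'%(q[:,2].mean(),q[:,2].std()))
x,y,z=np.moveaxis(p,-1,0); g=im.mean(2)
rep('side index',p,(x>-32)&(x<-10)&(y>27)&(y<40)&(z>36)&(z<60)&(g<120))
rep('side cursor',p,(x>-30)&(x<-3)&(y>41.5)&(y<47)&(z>46)&(z<60)&(g>180))
u,v,im,p=plane_px('top',324,352,240,274); x,y,z=np.moveaxis(p,-1,0); g=im.mean(2)
rep('top index',p,(x>-24)&(x<-16)&(y>22)&(y<38)&(z>34)&(z<62)&(g<95))
rep('top knob',p,(x>8)&(x<17)&(y>43)&(y<50)&(z>46)&(z<64)&(g<100))
for Q,c in blobs():
    q=pl(Q)
    if abs(np.median(q[:,1]))<60 and 0<np.median(q[:,0])<250: print(len(Q),pose(Q),np.percentile(q[:,0],[1,99]),np.percentile(q[:,1],[2,98]))
E
python3 lvl.py; ls pics
```

```text
15.85 [258.52350562  -2.05745414 115.60654437] 99.48440713157044
side index 23 [-18.8  34.   53.3] mean z 53.23 sd 0.65
side cursor 8 [-9.7 44.8 53.3] mean z 53.28 sd 0.61
top index 29 [-20.3  29.6  52.2] mean z 52.20 sd 1.12
top knob 15 [12.3 46.7 55.8] mean z 55.37 sd 2.82
662 (array([534.9140625 ,   9.56027222]), (36.09479522705078, 75.54338836669922), np.float32(98.74339), np.float64(0.2523019755849783)) [-0.74582823 74.00772254] [-17.98680851  16.74875455]
c1.png
c2.png
c3.png
c4.png
c6.png
lv158.png
s0.png
side.npz
t0.png
top.npz
```

View pics/lv158.png

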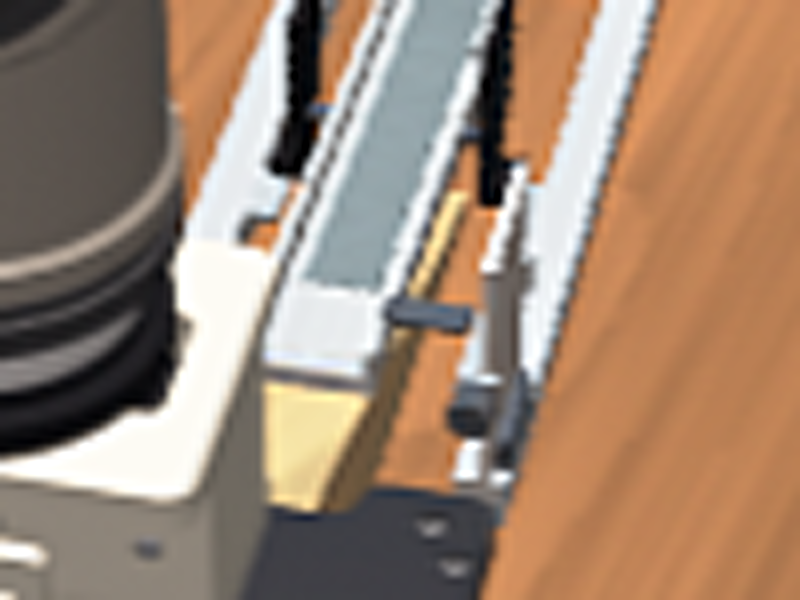

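The pointer meets the cursor bar near side pixel (338,239), and the track rests on the wedge. A longer average should settle the last half millimetre.

```bash
cat > fine.py <<'E'
from meas import *
import sys
avg('side',40)
u,v,im,p=plane_px('side',322,342,228,252); x,y,z=np.moveaxis(p,-1,0); g=im.mean(2)
for nm,m in(('index',(x>-26)&(x<-13)&(y>26)&(y<40)&(z>36)&(z<60)&(g<130)),('cursor',(x>-30)&(x<-2)&(y>41)&(y<47.5)&(z>46)&(z<60)&(g>150))):
    q=p[m]; print(nm,len(q),'z mean %.2f med %.2f'%(q[:,2].mean(),np.median(q[:,2])))
    for i,j in np.argwhere(m): print((u[i,j],v[i,j]),int(g[i,j]),np.round(p[i,j],1),end=' ')
    print()
E
python3 fine.py
```

```text
index 24 z mean 53.26 med 53.29
(np.int64(331), np.int64(238)) 108 [-21.6  26.1  53.2] (np.int64(332), np.int64(238)) 109 [-22.6  28.1  52.7] (np.int64(333), np.int64(238)) 109 [-22.8  30.2  52.9] (np.int64(334), np.int64(238)) 108 [-22.9  32.3  53.2] (np.int64(335), np.int64(238)) 105 [-23.5  34.3  53.2] (np.int64(336), np.int64(238)) 112 [-24.2  36.3  53. ] (np.int64(337), np.int64(238)) 116 [-24.3  38.4  53.3] (np.int64(331), np.int64(239)) 113 [-17.8  27.   53.8] (np.int64(332), np.int64(239)) 113 [-18.5  28.9  53.5] (np.int64(333), np.int64(239)) 112 [-19.4  30.9  53.2] (np.int64(334), np.int64(239)) 110 [-19.5  33.   53.5] (np.int64(335), np.int64(239)) 109 [-19.8  35.1  53.7] (np.int64(336), np.int64(239)) 107 [-20.6  37.1  53.4] (np.int64(337), np.int64(239)) 105 [-21.2  39.1  53.3] (np.int64(331), np.int64(240)) 56 [-14.5  27.7  53.9] (np.int64(332), np.int64(240)) 66 [-16.2  29.5  52.9] (np.int64(333), np.int64(240)) 86 [-15.1  31.8  54.3] (np.int64(334), np.int64(240)) 92 [-16.5  33.7  53.4] (np.int64(335), np.int64(240)) 100 [-17.   35.7  53.4] (np.int64(336), np.int64(24
[... 218 characters left out ...]
41)) 67 [-14.6  38.4  53.2] 
cursor 12 z mean 53.49 med 53.54
(np.int64(339), np.int64(239)) 163 [-22.5  43.1  53. ] (np.int64(339), np.int64(240)) 179 [-19.6  43.7  52.8] (np.int64(339), np.int64(241)) 198 [-15.8  44.5  53.4] (np.int64(338), np.int64(242)) 203 [-12.1  43.2  53.6] (np.int64(339), np.int64(242)) 224 [-12.9  45.1  53.2] (np.int64(338), np.int64(243)) 213 [-8.6 43.9 54. ] (np.int64(339), np.int64(243)) 229 [-9.5 45.8 53.5] (np.int64(338), np.int64(244)) 216 [-5.8 44.5 53.7] (np.int64(339), np.int64(244)) 227 [-6.4 46.5 53.6] (np.int64(337), np.int64(245)) 194 [-2.5 43.1 53.5] (np.int64(338), np.int64(245)) 232 [-2.7 45.2 53.8] (np.int64(339), np.int64(245)) 225 [-3.2 47.2 53.7]
```

Index centre is about 52.3 mm and cursor centre about 52.0 mm, which agree within the measuring noise. The wedge is flat and the arm is clear, so I hand in.

```bash
python3 -c "
from h import *
print(hand_in()); print(observe()['time'])"
```

```text
the job is handed in; nothing more can be done
None
the job is handed in; nothing more can be done
```

I set up the inclined plane and handed the job in; the robot's clock was at about 19 s of the 61 s allowed. I squeezed both tabs fully and raised them about 12 mm. The track then stood ajar on its catches. I gripped the robot's leftmost wedge by its thick end, slid it flat along the table under the nose bar, let go and moved the arm clear.

**Level check:** averaged side-camera depth puts the index at about 52.3 mm and the cursor at about 52.0 mm, so the index reads about 0.3 mm high. The other estimates put the index slightly low instead, at about 51.4 mm from the top camera and 51.5 mm from the wedge position. That is roughly half a millimetre of disagreement, so I made no further correction.

**Other checks:** the side picture shows the track resting on the wedge. The wedge's measured slope is 0.252 against 0.25, which means it is lying flat. The cursor's top measured 53.7 mm before and 53.5 mm after, so it had not moved within the noise. I did not measure the block, the bottle and the pencil case again at the end. The arm's path stayed clear of them, and I saw no unexpected contact in the force readings.

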